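Load a token roll into the shuttered magazine

TASK

At the token desk, load the fat token roll into the wide magazine. First take the short stack off the magazine's deck and stand it upright in the tray; then slide the wide shutter fully open to its stop, let the fat roll down on end into the well until it stands on the bottom, and slide the shutter fully shut to its stop again. Don't tip the stack over, leave the narrow magazine's shutter as it is, and leave everything else standing where it is.

Things in the scene. Friction and masses are not known exactly. Their poses are not given: they have to be found in the camera images.
- wide_mag: the wide token magazine, fixed, any yaw: grey steel box 92 wide (x), 150 long (y -76 to +74), 92 high; origin under x=y=0. Square upright well 45 by 45 in its deck at x=0, y=-36, floor at z=8; takes a roll of 38 diameter on end. Guide rails 6 wide on the long edges reach z=100; a steel shutter plate, upper face z=96.5, slides in y between them
- wide_mag_well (a point): centre of the wide magazine's well mouth, at deck height (92 above the table)
- wide_shutter (a joint): position (m) of the wide magazine's shutter plate (56 long in y): 0 = fully shut on its stop (well covered), 0.056 = fully open on its stop (well clear by about 3 mm); grows towards the magazine's +y. It stays where it is left; about 2 N moves it
- wide_shutter_tab (a point): middle of the top of the black upright tab on the wide shutter: tab 40 wide across the slide (x), 12 thick along it (y), standing 26 above the plate, top at 122.5 above the table. Shut, the tab is at the magazine's y=-14; open, at y=+42. It can be pushed from either side
- narrow_mag: the narrow token magazine, fixed, any yaw: grey steel box 62 wide (x), 150 long (y -76 to +74), 92 high; origin under x=y=0. Square upright well 32 by 32 in its deck at x=0, y=-36, floor at z=8; takes a roll of 26 diameter on end. Guide rails 6 wide on the long edges reach z=100; a steel shutter plate, upper face z=96.5, slides in y between them
- narrow_shutter (a joint): shutter of the narrow magazine, same meaning as wide_shutter; leave alone
- narrow_shutter_tab (a point): middle of the top of the narrow shutter's black tab (24 wide, 12 thick, top at 122.5 above the table); leave alone
- tray: fixed flat bare-metal tray 170 by 170, rim 12 high and 4 thick, floor 4 thick; the three token rolls stand near three of its corners, about 72 apart, the fourth corner is free. Origin under its centre
- fat_roll: the fat token roll: a ribbed green cylinder of 38 diameter, 80 tall (one rigid piece, about 100 g), standing on end in the tray; origin at the centre of its lower end, z up
- slim_roll_a: slim green token roll, 26 diameter, 80 tall, standing in the tray; origin at the centre of its lower end; leave alone
- slim_roll_b: another slim roll, the same as slim_roll_a; leave alone
- short_stack: short green stack, 38 diameter, only 32 tall (one rigid piece, about 40 g), left standing on the wide magazine's deck, in the way of the opening shutter (near the magazine's x=0, y=+47, z=92); origin at the centre of its lower end
- can: bare metal drink can, 62 diameter, 115 tall, origin under its centre; leave alone
- jar: glass jar, 60 diameter, 100 tall, origin under its centre; leave alone
- marker: marker pen lying flat, 120 long (its x), 14 thick, origin under its middle; leave alone
- stamp: hand stamp, foot 60 by 32, wooden handle up to 76 tall, origin under its centre; leave alone
- mug: white mug, 76 diameter, 90 tall, handle at its +y, origin under its centre; leave alone
Mind the look-alikes: they are no part of the job. What is shaped like the short_stack but blue or brown is not meant.

How it is judged:
By the outcome, as a careful person would: the job done as asked, in the order asked, and still so for the second after the job is handed in, with the robot touching nothing.
It also fails if it takes over 70 s, if anything falls off the work surface, if the arm or the gripper's body presses on something with over 40 N, if the wrist force passes 120 N, or if a joint passes its speed limit or range.

ROBOT

A 6-joint arm with a two-finger parallel gripper is mounted at the origin on the work surface. World frame = base frame: x ahead of the robot, y to its left, z up, the work surface at z = 0. Lengths are in mm, angles in rad, forces in N, time in s.
With the tool pointing down it reaches from about 275 to 750 mm from the base axis. Payload 10.2 kg.
Tool frame: the origin (TCP) lies at the very end of the fingers, on their centre line; the grasp point (between the pads) lies 19 mm behind it (ctrl.grip_depth is the distance from the TCP to the grasp point, in mm); z points along the fingers, x is the direction in which the jaws open and shut, and the axes are right-handed (so a half turn about z gives the same grasp; the last joint's range is limited). The gripper opens to 85 mm and grips with 20 to 120 N. Pads are 22 mm wide; open, the fingers measure 114 mm over their backs; the gripper's body (76 mm by 85 mm) begins 54 mm behind the grasp point. The pads swing forward as they close: fully open they stand 13 mm farther back than shut.
Start: joints at [-1.394, 0.313, 1.498, -0, 1.331, -0.223], TCP at [204.336, -483.609, 231.294] pointing down, gripper open.
Joint ranges: [-2.94, 2.94], [-0.97, 2.17], [0.19, 2.56], [-1.23, 4.37], [0.02, 3.11], [-2.88, 2.88]. Speed limits (rad/s): [2.39, 2.39, 3.01, 3.14, 3.14, 3.14].

INTERFACE

Orientations are given as a unit quaternion [w, x, y, z].
In Python, from rig import ctrl gives the robot as it stands.
- The arm moves only by the tool play_rows, never from a script. Its argument "motion" is a list of rows, each a list of 2 entries, a list of its own where there are three numbers: the shift along the tool's x, y, z in mm, then the turn, a rotation vector about the tool's x, y, z in degrees. A call has 1 to 20 rows; each row shifts and turns the commanded pose from where the row before left it, along the tool's axes as they then stand; what a row does not reach is not made up. A row lasts 1/12 s, in which the tool goes at most 41.7 mm and 7.16 degrees, less where a joint would pass 70% of its speed; a pose out of reach is approached as far as the arm can. A call with a gripper value outside its range is refused whole. "fingers" is the finger opening in mm, from 0 to 85.4, set as the call begins (left out, the last holds). The fingers move at their own pace and stop on an object; "squeeze" is the grip in N (left out, the last holds). Time passes only in rows, so rows that do not move let the fingers close. It gives the time, the measured TCP pose, the force and the opening at its end, in the units of the state.
- ctrl.sense(): the state, without advancing time (a new reading comes with each control period).
- ctrl.capture(name): name is "side" or "top" or "wrist"; returns the picture (384x512x3 uint8, red, green, blue); there is no depth.
- ctrl.get_calibration(name): a dict with "K" (3x3 intrinsics, pixels), "R" (3x3) and "t" (3): a world point X has camera coordinates R X + t; the wrist camera has in their place "tool_from_camera" (4x4, takes a point from camera to tool coordinates, whose origin is the TCP and whose axes are the tool frame's). Camera axes: x right, y down, z forward; pixel columns grow to the right and rows downward; lengths in mm; the calibration is good to about 2 mm. A picture is of the moment at which its call begins: read the wrist's pose just before it. get_calibration takes no time and is no camera call.
- ctrl.finish_job(): hands the job in, once; it reports no verdict.
Trained networks look in the newest picture that a camera, given by its name, has taken for a name from the list of things; names that differ only in an ending like _2 or _b are one class to them, and where a whole thing is asked for, a point or a joint stands for the part that bears it (a point fixed in the world has none). Each returns a list of dicts, best first, with "p" (0 to 1); they miss things now and then, are a little off and sometimes report something else, mostly with a low value. They report only what shows in the picture. A call takes as long as a camera call. They do not tell look-alikes from the thing itself.
- ctrl.spot_in(camera, name): "position" ([column, row] as shares, 0 to 1, of the picture: columns of its width, rows of its height, amid what is visible of it).
The state is a dict: "time_s": time; "joints": joint angles; "dq": joint speeds; "tau": joint torques, N m; "eef_pos": TCP position; "ee_rot": TCP orientation; "force": force on the tool from outside, world axes, zero at the start; "wrist_torque": the same for the moment, N m; "grip_width": opening from 0.0 (shut) to 1.0 (fully open).
Only numpy, scipy, OpenCV 4.12 (cv2) and the standard library are available. Lean on these libraries where they do the work, as an engineer would, in place of code of your own. Each camera call takes 0.05 s, during which the arm holds its last target. There are 200 camera calls.

## Working session

There is one attempt and no reset: what is moved stays moved. The work goes in short steps, Python scripts to look and compute and a tool call to move; the robot and the scene stay as the last step left them, time stands still between calls to the robot, and variables do not carry over. Pictures are saved under pics/ and viewed, about 8 in all and at most 12, crops included, and the job is handed in when it is done.

Besides the shell and the picture viewer there is one more tool, called after "Emit:" as name([rows], argument=value, ...), one row to a line, values as JSON. play_rows: Moves the arm, as the interface text tells. Its arguments: {"type":"object","properties":{"motion":{"type":"array"},"fingers":{"type":"number"},"squeeze":{"type":"number"}},"required":["motion"]}

```bash
mkdir -p pics
cat > h.py <<'E'
import numpy as np, cv2
from rig import ctrl
from scipy.spatial.transform import Rotation as R
def cal(cam):
    c=ctrl.get_calibration(cam); K=np.array(c["K"])
    if "R" in c: return K,np.array(c["R"]),np.array(c["t"])
    s=ctrl.sense(); q=s["ee_rot"]; Rt=R.from_quat([q[1],q[2],q[3],q[0]]).as_matrix()
    T=np.array(c["tool_from_camera"]); Rw=Rt@T[:3,:3]; tw=Rt@T[:3,3]+np.array(s["eef_pos"])
    return K,Rw.T,-Rw.T@tw
def w2p(C,X):
    K,Rm,t=C; x=K@(Rm@np.array(X,float)+t); return x[:2]/x[2]
def p2w(C,uv,z):
    K,Rm,t=C; d=Rm.T@np.linalg.inv(K)@np.array([uv[0],uv[1],1.]); o=-Rm.T@t
    return o+d*(z-o[2])/d[2]
def snap(cam,name,scale=1.5,crop=None):
    C=cal(cam); im=ctrl.capture(cam); np.save(f"pics/{name}.npy",im)
    b=cv2.cvtColor(im,cv2.COLOR_RGB2BGR)
    if crop: b=b[crop[1]:crop[3],crop[0]:crop[2]]
    cv2.imwrite(f"pics/{name}.png",cv2.resize(b,None,fx=scale,fy=scale,interpolation=cv2.INTER_CUBIC)); return C,im
def spots(cam,names,C,z):
    for n in names:
        for d in ctrl.spot_in(cam,n)[:4]:
            uv=np.array(d["position"])*[512,384]; print(n,round(d["p"],2),uv.round(),p2w(C,uv,z[n]).round() )
E
python3 - <<'E'
from h import *
print(ctrl.sense())
z={"wide_mag":95,"wide_shutter_tab":115,"narrow_mag":95,"narrow_shutter_tab":115,"tray":4,"fat_roll":60,"slim_roll_a":60,"short_stack":115,"can":80,"jar":70,"mug":60,"stamp":40,"marker":10}
for c in("top","side"):
    C,im=snap(c,c+"0"); print(c,(-C[1].T@C[2]).round()); spots(c,z,C,z)
E
```

```text
{'time_s': 0.0, 'joints': array([-1.39438324e+00,  3.13406310e-01,  1.49849168e+00,  3.81677248e-05,
        1.33099563e+00, -2.23407449e-01]), 'dq': array([-0.00136608, -0.001187  ,  0.0002389 ,  0.00083807, -0.00035325,
        0.00029012]), 'tau': array([ 6.92815320e-04, -4.12262821e+01, -2.59744620e+01, -1.42637005e-04,
        4.15939852e-03, -4.81698095e-06]), 'eef_pos': array([ 204.30235687, -483.31784281,  230.73688376]), 'ee_rot': array([-4.83434609e-04,  8.33439882e-01, -5.52609753e-01, -4.35616083e-04]), 'force': array([0.27612676, 0.68628182, 1.07677197]), 'wrist_torque': array([-0.05129807,  0.02458456, -0.02766039]), 'grip_width': 1.0020635046419797}
top [ 407.   57. 1286.]
wide_mag 0.56 [355. 174.] [ 563. -226.   95.]
wide_shutter_tab 0.7 [362. 163.] [ 590. -239.  115.]
wide_shutter_tab 0.38 [171. 259.] [363. 246. 115.]
narrow_mag 0.89 [176. 193.] [529. 233.  95.]
narrow_shutter_tab 0.7 [169. 189.] [537. 248. 115.]
narrow_shutter_tab 0.58 [356. 172.] [ 565. -222.  115.]
narrow_shutter_tab 0.28 [114. 229.] [440. 385. 115.]
tray 0.61 [261. 189.] [542.  14.   4.]
tray 0.5
[... 1028 characters left out ...]
  24.   4.]
tray 0.47 [308. 142.] [ 581. -370.    4.]
tray 0.29 [274. 183.] [ 572. -109.    4.]
fat_roll 0.86 [273. 183.] [538. -41.  60.]
fat_roll 0.52 [270. 205.] [500.  48.  60.]
slim_roll_a 0.66 [244. 202.] [564.  73.  60.]
slim_roll_a 0.51 [271. 205.] [497.  49.  60.]
short_stack 0.75 [327. 179.] [391. -59. 115.]
short_stack 0.56 [187. 204.] [645. 206. 115.]
short_stack 0.47 [306. 139.] [ 524. -213.  115.]
short_stack 0.4 [345. 187.] [339. -51. 115.]
can 0.87 [240. 152.] [ 681. -103.   80.]
jar 0.95 [189. 202.] [681. 155.  70.]
jar 0.34 [292. 154.] [ 551. -180.   70.]
mug 0.47 [359. 152.] [ 389. -307.   60.]
stamp 0.58 [276. 293.] [355. 287.  40.]
marker 0.9 [202. 331.] [452. 433.  10.]
```

Run:
```python
import numpy as np,cv2
im=np.load("pics/top0.npy")[...,::-1]
a=cv2.resize(im[105:285,220:420],None,fx=4,fy=4,interpolation=cv2.INTER_CUBIC)[:600]
cv2.imwrite("pics/top0c.png",cv2.resize(im[120:270,220:420],None,fx=4,fy=4,interpolation=cv2.INTER_CUBIC))
```

```text
(no output)
```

View pics/top0c.png

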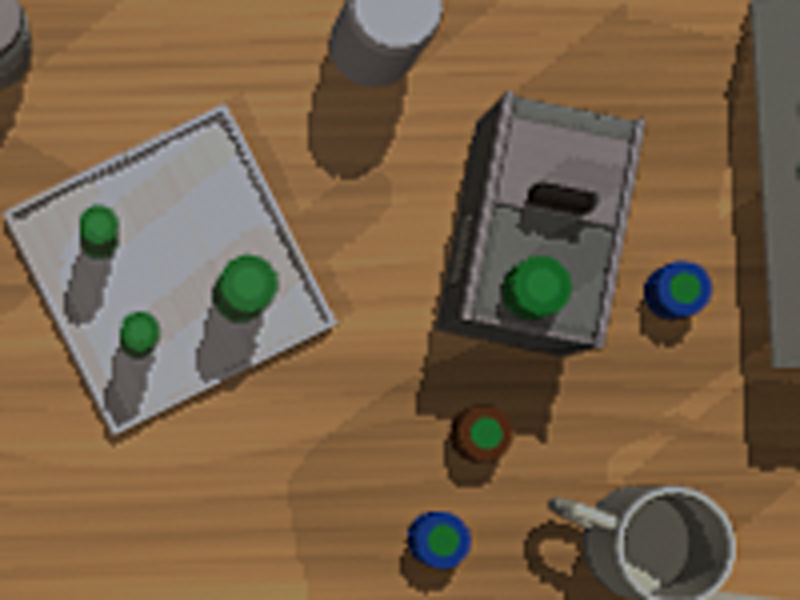

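View pics/side0.png

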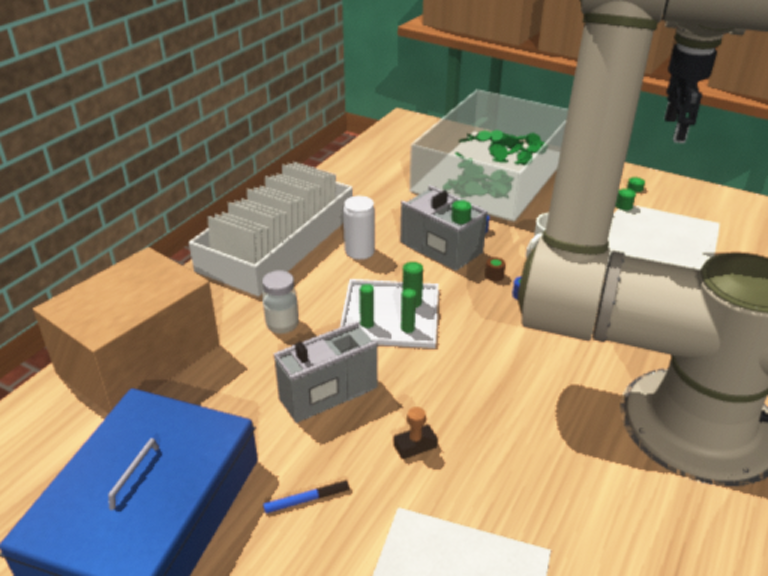

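The crop shows the wide magazine (corners 510,95 / 643,122 / 600,347 / 465,320). Its tab is at the far end (shut), and the green stack is on the near deck (540,285). In the tray, the free corner is the top one (225,108), and the fat roll is at (248,283). The blue and brown look-alikes stand on the table.

Run:
```python
from h import *
C=cal("top"); f=lambda u,v,z:p2w(C,(u/4+220-.4,v/4+120-.4),z)[:2]
m=[f(*p,100) for p in[(510,95),(643,122),(603,347),(465,320)]]
t=[f(*p,12) for p in[(225,108),(8,215),(112,435),(332,325)]]
for n,q in(("mag",m),("tray",t)):
    q=np.array(q); print(n,q.round(),"side",[np.linalg.norm(q[i]-q[i-1]).round() for i in range(4)],"c",q.mean(0).round(1))
m=np.array(m); y=(m[2]+m[3]-m[0]-m[1]); y/=np.linalg.norm(y); c=m.mean(0)+y*1
print("ydir",y,"yaw deg",np.degrees(np.arctan2(-y[0],y[1])),"origin",c,"well",c-36*y,"stack",c+47*y,"tab",c-14*y)
print("stack px",f(540,286,124),"fat",f(248,283,84),"slimA",f(99,226,84),"slimB",f(140,331,84),"tab",f(562,196,122))
s=ctrl.sense();q=s["ee_rot"];print(R.from_quat([q[1],q[2],q[3],q[0]]).as_matrix().round(3)); print(np.array(ctrl.get_calibration("wrist")["tool_from_camera"]).round(2))
```

```text
mag [[ 643. -208.]
 [ 623. -292.]
 [ 480. -259.]
 [ 499. -172.]] side [np.float64(148.0), np.float64(87.0), np.float64(148.0), np.float64(89.0)] c [ 561.3 -232.8]
tray [[657. -30.]
 [587. 121.]
 [435.  54.]
 [505. -98.]] side [np.float64(166.0), np.float64(166.0), np.float64(166.0), np.float64(168.0)] c [545.8  11.5]
ydir [-0.97265235  0.23226581] yaw deg 76.56949351871899 origin [ 560.31919528 -232.55320877] well [ 595.33467983 -240.91477808] stack [ 514.60453488 -221.63671552] tab [ 573.93632816 -235.80493017]
stack px [ 517.22121788 -215.2913885 ] fat [528.16829083 -36.36350289] slimA [567.78880394  58.53651614] slimB [499.12734057  34.08058614] tab [ 573.71699076 -232.36030051]
[[ 0.389 -0.921  0.   ]
 [-0.921 -0.389  0.   ]
 [ 0.    -0.    -1.   ]]
[[   1.     -0.     -0.      0.3 ]
 [   0.      0.96    0.29  -75.09]
 [   0.     -0.29    0.96 -143.35]
 [   0.      0.      0.      1.  ]]
```

Emit:
play_rows([
  [[-10.3,-32.6,0],[0,0,0]],
  [[-10.3,-32.6,0],[0,0,0]],
  [[-10.3,-32.6,0],[0,0,0]],
  [[-10.3,-32.6,0],[0,0,0]],
  [[-10.3,-32.6,0],[0,0,0]],
  [[-10.3,-32.6,0],[0,0,0]],
  [[-10.3,-32.6,0],[0,0,0]],
  [[-10.3,-32.6,0],[0,0,0]],
  [[-10.3,-32.6,0],[0,0,0]],
  [[-10.3,-32.6,0],[0,0,0]],
  [[-10.3,-32.6,0],[0,0,0]],
  [[-10.3,-32.6,0],[0,0,0]],
  [[0,0,0],[0,0,-6.7]],
  [[0,0,0],[0,0,-6.7]],
  [[0,0,0],[0,0,-6.7]],
  [[0,0,0],[0,0,-6.7]],
  [[0,0,0],[0,0,-6.7]],
  [[0,0,0],[0,0,-6.7]],
  [[0,0,0],[0,0,-6.7]],
  [[0,0,0],[0,0,-6.8]],
], fingers=60, squeeze=25)

```text
time_s: 3.07
eef_pos: [516.6, -217.5, 231.3]
ee_rot: [-0.0, 0.994, -0.114, 0.0]
force: [-0.2, -0.5, -0.3]
grip_width: 0.698
```

Run:
```python
from h import *
s=ctrl.sense(); print(s["eef_pos"],s["joints"],s["grip_width"]);q=s["ee_rot"];print(R.from_quat([q[1],q[2],q[3],q[0]]).as_matrix().round(3))
C,im=snap("wrist","w1")
spots("wrist",["short_stack","wide_shutter_tab"],C,{"short_stack":115,"wide_shutter_tab":115})
```

```text
[ 516.58393606 -217.51433251  231.28648333] [-6.07552500e-01  3.91520229e-01  1.38768954e+00  2.92129216e-05
  1.36238405e+00 -3.79555501e-01] 0.6984907065350736
[[ 0.974 -0.226  0.   ]
 [-0.226 -0.974  0.   ]
 [ 0.    -0.    -1.   ]]
short_stack 0.97 [129. 153.] [ 404. -157.  115.]
short_stack 0.91 [256. 183.] [ 517. -214.  115.]
short_stack 0.81 [276. 239.] [ 524. -279.  115.]
short_stack 0.8 [192. 167.] [ 459. -184.  115.]
wide_shutter_tab 0.79 [331. 182.] [ 590. -231.  115.]
```

View pics/w1.png

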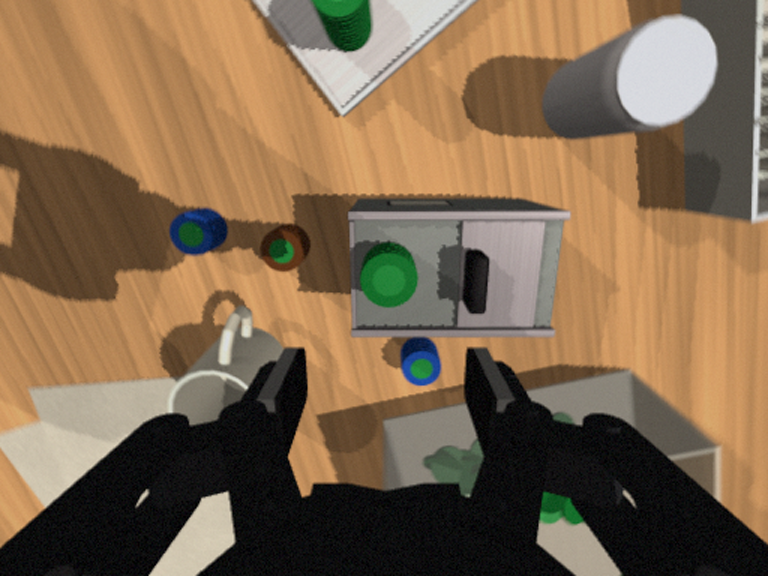

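The wrist view shows the stack top at about (389,277) and the rails running parallel to the image rows, so the jaws are in line with the slide. Magazine corners are at (350,214), (568,214), (553,332) and (352,332).

Run:
```python
from h import *
C=cal("wrist"); f=lambda u,v,z:p2w(C,((u+.5)/1.5-.5,(v+.5)/1.5-.5),z)[:2]
im=np.load("pics/w1.npy"); h=cv2.cvtColor(im,cv2.COLOR_RGB2HSV)
m=cv2.inRange(h,(45,120,115),(75,255,255)); m[:,:230]=0;m[:,290:]=0;m[:150]=0;m[:][210:]=0
n,l,st,ce=cv2.connectedComponentsWithStats(m)
for i in range(1,n):
    if st[i,4]>60: print(st[i],ce[i],p2w(C,ce[i],124))
for p in[(389,278)]: print("stack",f(*p,124))
q=np.array([f(*p,100) for p in[(350,214),(568,214),(553,333),(352,333)]]); print(q.round(1),[np.linalg.norm(q[i]-q[i-1]).round() for i in range(4)],q.mean(0))
for a,b in((0,1),(3,2)): d=q[b]-q[a]; print(np.degrees(np.arctan2(d[1],d[0])))
print("tab",f(477,281,122.5), "tab base edges",)
```

```text
[248 176  23  22 386] [258.91968912 186.61398964] [ 519.01839918 -216.11775868  124.        ]
stack [ 519.58859678 -214.75938226]
[[ 503.1 -171.8]
 [ 645.6 -206.2]
 [ 625.6 -290.7]
 [ 482.  -256. ]] [np.float64(87.0), np.float64(147.0), np.float64(87.0), np.float64(148.0)] [ 564.06997176 -231.18398453]
-13.596429044785276
-13.595002683689223
tab [ 574.50503043 -230.56250888] tab base edges
```

Emit:
play_rows([
  [[2,-2,20],[0,0,0.5]],
  [[0,0,33],[0,0,0]],
  [[0,0,33],[0,0,0]],
  [[0,0,25],[0,0,0]],
  [[0,0,14],[0,0,0]],
  [[0,0,6.5],[0,0,0]],
  [[0,0,0],[0,0,0]],
])

```text
time_s: 3.8
eef_pos: [518.6, -215.7, 98.7]
ee_rot: [-0.001, 0.993, -0.122, -0.001]
force: [-0.2, -0.2, -0.2]
grip_width: 0.701
```

Emit:
play_rows([
  [[0,0,0],[0,0,0]],
  [[0,0,0],[0,0,0]],
  [[0,0,0],[0,0,0]],
  [[0,0,0],[0,0,0]],
  [[0,0,0],[0,0,0]],
  [[0,0,0],[0,0,0]],
  [[0,0,0],[0,0,0]],
  [[0,0,0],[0,0,0]],
], fingers=20)

```text
time_s: 4.47
eef_pos: [519.7, -216.4, 101.2]
ee_rot: [0.001, 0.993, -0.121, 0.001]
force: [-0.0, 0.4, 6.8]
grip_width: 0.437
```

Emit:
play_rows([
  [[0,0,-8],[0,0,0]],
  [[0,0,-22],[0,0,0]],
  [[0,0,-30],[0,0,0]],
  [[2,-15,-15],[0,0,0]],
  [[3,-25,0],[0,0,0]],
  [[4,-32,0],[0,0,0]],
  [[4,-35,0],[0,0,0]],
  [[4,-35,0],[0,0,0]],
  [[4,-32,0],[0,0,0]],
  [[3,-25,0],[0,0,0]],
  [[3,-18.3,0],[0,0,0]],
  [[0,0,0],[0,0,0]],
  [[0,0,0],[0,0,0]],
])

```text
time_s: 5.55
eef_pos: [597.3, -11.1, 175.1]
ee_rot: [0.0, 0.993, -0.12, 0.0]
force: [-0.3, -0.4, 0.1]
grip_width: 0.438
```

Run:
```python
from h import *
s=ctrl.sense(); print(s["eef_pos"],s["force"],s["grip_width"])
C,im=snap("wrist","w2")
```

```text
[597.32983712 -11.08637728 175.09507871] [-0.33738037 -0.40804909  0.05228394] 0.4383830786422096
```

View pics/w2.png

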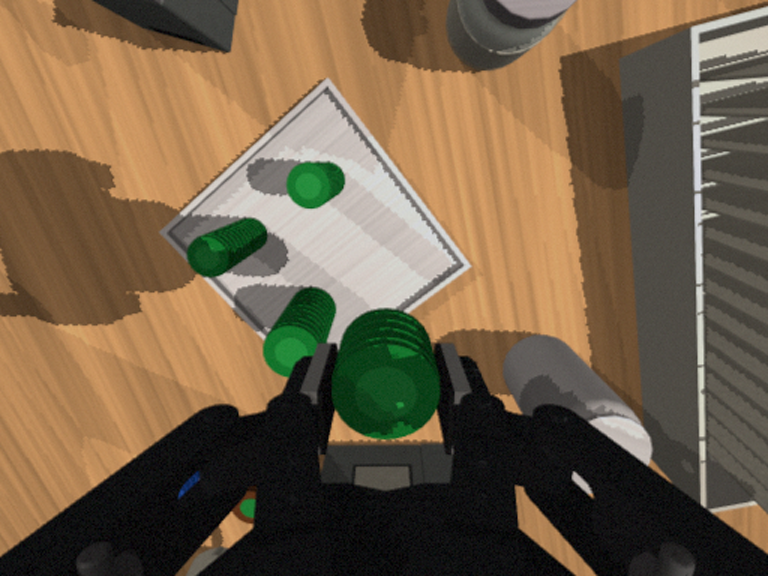

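Run:
```python
from h import *
C=cal("wrist"); f=lambda u,v,z:p2w(C,((u+.5)/1.5-.5,(v+.5)/1.5-.5),z)[:2].round(1)
print("fat",f(291,351,84),"slimA",f(308,186,84),"slimB",f(209,255,84),"corners",f(327,80,12),f(468,265,12),f(163,233,12))
```

```text
fat [529.1 -36.6] slimA [569.7  58.5] slimB [501.2  34.7] corners [589.2 122.2] [659.  -29.4] [438.5  51.1]
```

Emit:
play_rows([
  [[0,0,12],[0,0,0]],
  [[0,0,24],[0,0,0]],
  [[0,0,32],[0,0,0]],
  [[0,0,32],[0,0,0]],
  [[0,0,26],[0,0,0]],
  [[0,0,16],[0,0,0]],
  [[0,0,10],[0,0,0]],
  [[0,0,5],[0,0,0]],
  [[0,0,3],[0,0,0]],
  [[0,0,1],[0,0,0]],
  [[0,0,0.5],[0,0,0]],
  [[0,0,0],[0,0,0]],
])

```text
time_s: 6.6
eef_pos: [597.8, -11.7, 14.1]
ee_rot: [0.0, 0.993, -0.121, 0.001]
force: [-0.3, -0.6, -1.0]
grip_width: 0.431
```

Emit:
play_rows([
  [[0,0,0.7],[0,0,0]],
  [[0,0,0.7],[0,0,0]],
  [[0,0,0.3],[0,0,0]],
  [[0,0,0],[0,0,0]],
  [[0,0,0],[0,0,0]],
])

```text
time_s: 7.02
eef_pos: [597.8, -11.6, 13.3]
ee_rot: [0.0, 0.993, -0.121, 0.001]
force: [-3.4, -0.9, 11.1]
grip_width: 0.438
```

Emit:
play_rows([
  [[0,0,-0.5],[0,0,0]],
  [[0,0,0],[0,0,0]],
  [[0,0,0],[0,0,0]],
  [[0,0,0],[0,0,0]],
  [[0,0,0],[0,0,0]],
  [[0,0,-5],[0,0,0]],
  [[0,0,-15],[0,0,0]],
  [[0,0,-30],[0,0,0]],
  [[0,0,-35],[0,0,0]],
  [[0,0,-35],[0,0,0]],
  [[0,0,-35],[0,0,0]],
  [[0,0,-25],[0,0,0]],
  [[0,0,0],[0,0,0]],
], fingers=54)

```text
time_s: 8.1
eef_pos: [599.3, -11.9, 198.4]
ee_rot: [0.0, 0.993, -0.121, 0.005]
force: [0.8, 0.2, 0.7]
grip_width: 0.629
```

Run:
```python
from h import *
s=ctrl.sense(); print(s["eef_pos"],s["force"],s["grip_width"])
C,im=snap("wrist","w3",1.0); Ct,t=snap("top","t3",1)
cv2.imwrite("pics/c3.png",np.hstack([im,cv2.resize(t[130:250,220:380],(512,384),interpolation=cv2.INTER_CUBIC)])[...,::-1][:, :, :].copy())
a=cv2.imread("pics/c3.png"); cv2.imwrite("pics/c3.png",cv2.resize(a,(800,300)))
```

```text
[599.28271649 -11.85790874 198.37378562] [0.81862966 0.24385543 0.69937715] 0.6290824094571134
```

View pics/c3.png

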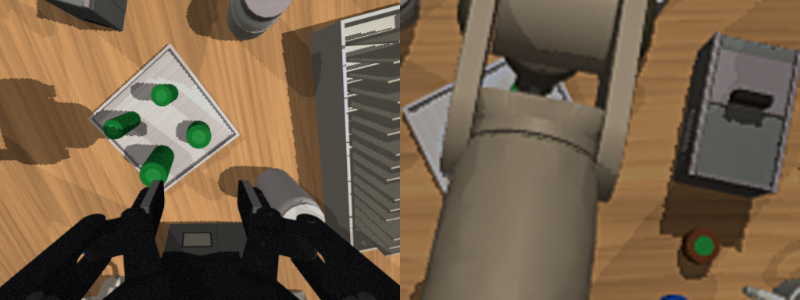

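Right half: the stack is gone from the deck. Left half: it stands upright in the free corner at about (198,133). Next comes the shutter.

Emit:
play_rows([
  [[2.6,15,-5],[0,0,0]],
  [[2.6,25,-5],[0,0,0]],
  [[3.6,30,-5],[0,0,0]],
  [[4.6,30,-5],[0,0,0]],
  [[4.6,30,-5],[0,0,0]],
  [[4.6,30,-5],[0,0,0]],
  [[3.6,30,0],[0,0,0]],
  [[2.5,20,0],[0,0,0]],
  [[2.5,10,0],[0,0,0]],
  [[0,0,0],[0,0,0]],
  [[0,0,0],[0,0,0]],
], fingers=40)

```text
time_s: 9.12
eef_pos: [574.8, -231.9, 221.1]
ee_rot: [-0.001, 0.993, -0.121, -0.001]
force: [-0.4, 0.3, 0.1]
grip_width: 0.471
```

Run:
```python
from h import *
s=ctrl.sense(); print(s["eef_pos"],s["force"],s["grip_width"])
C,im=snap("wrist","w4",4,(180,100,350,250)); np.savez("pics/c4.npz",K=C[0],R=C[1],t=C[2])
spots("wrist",["wide_shutter_tab"],C,{"wide_shutter_tab":122})
```

```text
[ 574.75463868 -231.89978959  221.07344895] [-0.43019825  0.28223462  0.11626883] 0.47058136211380125
wide_shutter_tab 0.97 [280. 183.] [ 597. -229.  122.]
```

View pics/w4.png

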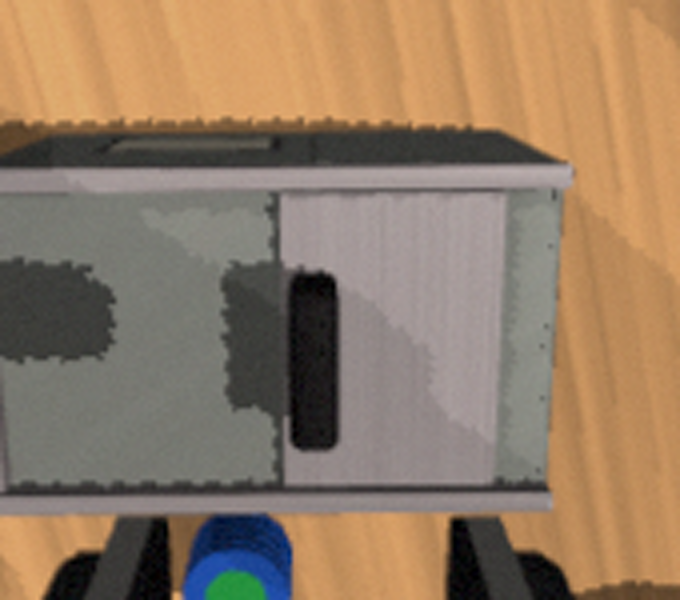

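The tab spans crop (290–338, 272–450), the rails' outer edges are at rows 167 and 511, and the far ends are at columns 570 and 551.

Run:
```python
from h import *
C=cal("wrist"); f=lambda u,v,z:p2w(C,((u+.5)/4-.5+180,(v+.5)/4-.5+100),z)[:2]
print("tab c",f(314,362,122.5).round(1),"ends",f(314,274,122.5).round(1),f(314,450,122.5).round(1),"L/R",f(290,362,122.5).round(1),f(338,362,122.5).round(1))
a=np.radians(-13.6); d=np.array([np.cos(a),np.sin(a)]); n=np.array([-d[1],d[0]]) # d=-mag y, n=mag x
for nm,p in(("tab",f(314,362,122.5)),("railtop",f(300,167,100)),("railbot",f(300,511,100)),("end1",f(570,170,100)),("end2",f(551,505,100)),("plateL",f(283,340,96.5)),("plateR",f(501,340,96.5))): print(nm,"along",(p@d).round(1),"lat",(p@n).round(1))
print("tcp",ctrl.sense()["eef_pos"][:2]@d,ctrl.sense()["eef_pos"][:2]@n)
```

```text
tab c [ 576.4 -230.5] ends [ 581.4 -210.1] [ 571.2 -252. ] L/R [ 570.9 -229.2] [ 581.9 -231.9]
tab along 614.5 lat -88.5
railtop along 611.3 lat -45.8
railbot along 610.7 lat -137.1
end1 along 676.9 lat -46.8
end2 along 677.8 lat -135.6
plateL along 606.6 lat -90.5
plateR along 662.9 lat -90.7
tcp 613.2835006895135 -89.42590294637303
```

Emit:
play_rows([
  [[1.2,1,15],[0,0,0]],
  [[0,0,28],[0,0,0]],
  [[0,0,28],[0,0,0]],
  [[0,0,22],[0,0,0]],
  [[0,0,14],[0,0,0]],
  [[0,0,8],[0,0,0]],
  [[0,0,3],[0,0,0]],
  [[0,0,0],[0,0,0]],
  [[0,0,0],[0,0,0]],
])

```text
time_s: 9.97
eef_pos: [576.3, -233.7, 105.2]
ee_rot: [0.0, 0.993, -0.121, 0.001]
force: [-0.3, 0.1, -0.1]
grip_width: 0.466
```

Emit:
play_rows([
  [[0,0,0],[0,0,0]],
  [[0,0,0],[0,0,0]],
  [[0,0,0],[0,0,0]],
  [[0,0,0],[0,0,0]],
  [[0,0,0],[0,0,0]],
  [[0,0,0],[0,0,0]],
  [[0,0,0],[0,0,0]],
], fingers=5, squeeze=30)

```text
time_s: 10.55
eef_pos: [576.1, -234.0, 105.0]
ee_rot: [0.0, 0.993, -0.121, 0.001]
force: [-2.0, 0.8, 6.0]
grip_width: 0.131
```

Emit:
play_rows([
  [[-3,0,0],[0,0,0]],
  [[-7,0,0],[0,0,0]],
  [[-10,0,0],[0,0,0]],
  [[-10,0,0],[0,0,0]],
  [[-10,0,0],[0,0,0]],
  [[-7,0,0],[0,0,0]],
  [[-4,0,0],[0,0,0]],
  [[-2,0,0],[0,0,0]],
  [[-1,0,0],[0,0,0]],
  [[0,0,0],[0,0,0]],
])

```text
time_s: 11.38
eef_pos: [523.5, -221.4, 105.0]
ee_rot: [0.001, 0.993, -0.121, 0.001]
force: [-0.6, -1.2, 7.3]
grip_width: 0.132
```

Emit:
play_rows([
  [[-1,0,0],[0,0,0]],
  [[-1,0,0],[0,0,0]],
  [[-0.7,0,0],[0,0,0]],
  [[0,0,0],[0,0,0]],
  [[0,0,0],[0,0,0]],
])

```text
time_s: 11.8
eef_pos: [522.2, -221.1, 105.0]
ee_rot: [0.001, 0.993, -0.121, 0.003]
force: [7.6, -2.6, 2.7]
grip_width: 0.128
```

Emit:
play_rows([
  [[-1,0,0],[0,0,0]],
  [[-0.5,0,0],[0,0,0]],
  [[0,0,0],[0,0,0]],
  [[0,0,0],[0,0,0]],
])

```text
time_s: 12.13
eef_pos: [522.1, -221.1, 105.0]
ee_rot: [0.001, 0.993, -0.121, 0.005]
force: [16.9, -4.3, -3.2]
grip_width: 0.129
```

On the stop: the TCP stopped moving while the force rose. Now release, lift, and look at the well.

Emit:
play_rows([
  [[1.5,0,0],[0,0,0]],
  [[0,0,0],[0,0,0]],
  [[0,0,0],[0,0,0]],
  [[0,0,0],[0,0,0]],
  [[0,0,-10],[0,0,0]],
  [[0,0,-25],[0,0,0]],
  [[5,0,-32],[0,0,0]],
  [[15,0,-32],[0,0,0]],
  [[20,0,-15],[0,0,0]],
  [[18,0,-6],[0,0,0]],
  [[0,0,0],[0,0,0]],
  [[0,0,0],[0,0,0]],
], fingers=40)

```text
time_s: 13.13
eef_pos: [577.0, -234.1, 224.2]
ee_rot: [0.0, 0.993, -0.121, -0.0]
force: [-0.3, -0.1, -0.7]
grip_width: 0.473
```

Run:
```python
from h import *
s=ctrl.sense(); print(s["eef_pos"],s["ee_rot"],s["force"],s["grip_width"])
C,im=snap("wrist","w5",4,(180,100,350,250))
```

```text
[ 577.00410597 -234.08300187  224.24243691] [ 7.28767125e-06  9.92678921e-01 -1.20783075e-01 -9.13667572e-05] [-0.33108908 -0.0790428  -0.68163736] 0.47273900735676616
```

View pics/w5.png

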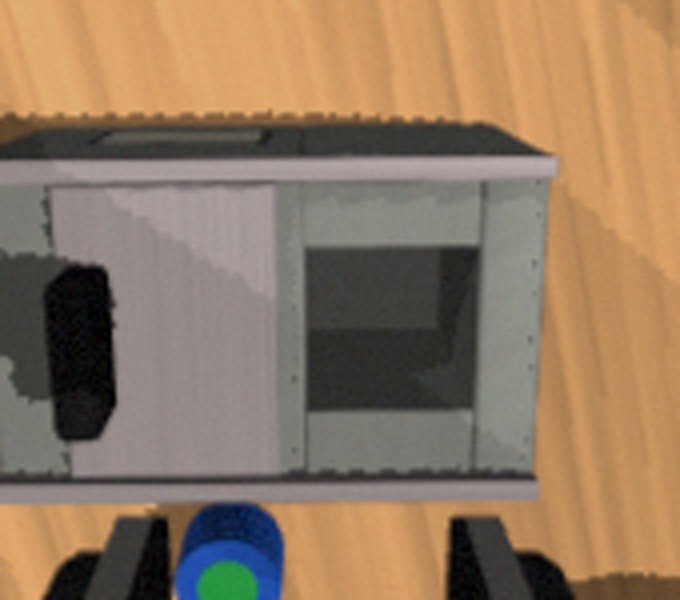

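The plate is clear of the well, whose mouth spans crop (305,247), (479,247), (474,410), (307,410).

Run:
```python
from h import *
C=cal("wrist"); f=lambda u,v,z:p2w(C,((u+.5)/4-.5+180,(v+.5)/4-.5+100),z)[:2]
q=np.array([f(*p,92) for p in[(305,247),(479,247),(474,410),(307,410)]]); c=q.mean(0)
print(q.round(1),[np.linalg.norm(q[i]-q[i-1]).round(1) for i in range(4)],"c",c)
a=np.radians(-13.6); d=np.array([np.cos(a),np.sin(a)]); n=np.array([-d[1],d[0]])
print("along,lat",c@d,c@n)
for e in((0,1),(3,2)): v=q[e[1]]-q[e[0]]; print(np.degrees(np.arctan2(v[1],v[0])))
for nm,p in(("railtop",f(300,157,100)),("railbot",f(300,500,100)),("end1",f(557,160,100)),("end2",f(540,495,100)),("plateedge",f(277,330,96.5))): print(nm,(p@d).round(1),(p@n).round(1))
print("tab shut by grasp",np.array([576.1,-234])@d,"open",np.array([522.1,-221.1])@d)
```

```text
[[ 580.7 -212.3]
 [ 624.2 -223.1]
 [ 614.2 -266.5]
 [ 570.4 -255.7]] [np.float64(44.6), np.float64(44.9), np.float64(44.5), np.float64(45.1)] c [ 597.37938411 -239.42032957]
along,lat 636.9272661201754 -92.23817238263099
-13.898221360914468
-13.886267028478175
railtop 613.3 -46.0
railbot 612.6 -137.2
end1 676.1 -47.1
end2 677.1 -136.1
plateedge 606.9 -90.8
tab shut by grasp 614.9699868993066 open 559.4507596090417
```

Emit:
play_rows([
  [[-7,-14,0],[0,0,0]],
  [[-13,-25,0],[0,0,0]],
  [[-16,-30,0],[0,0,0]],
  [[-16,-30,0],[0,0,0]],
  [[-16,-30,0],[0,0,0]],
  [[-13,-25,0],[0,0,0]],
  [[-9,-18,10],[0,0,0]],
  [[-4,-8.3,28],[0,0,0]],
  [[0,0,34],[0,0,0]],
  [[0,0,30],[0,0,0]],
  [[0,0,24],[0,0,0]],
  [[0,0,16],[0,0,0]],
  [[0,0,10],[0,0,0]],
  [[0,0,6],[0,0,0]],
  [[0,0,0],[0,0,0]],
  [[0,0,0],[0,0,0]],
], fingers=62)

```text
time_s: 14.52
eef_pos: [529.2, -36.7, 66.8]
ee_rot: [0.0, 0.993, -0.121, 0.0]
force: [-0.3, 0.5, 0.4]
grip_width: 0.722
```

Emit:
play_rows([
  [[0,0,0],[0,0,0]],
  [[0,0,0],[0,0,0]],
  [[0,0,0],[0,0,0]],
  [[0,0,0],[0,0,0]],
  [[0,0,0],[0,0,0]],
  [[0,0,0],[0,0,0]],
  [[0,0,0],[0,0,0]],
  [[0,0,0],[0,0,0]],
], fingers=20, squeeze=30)

```text
time_s: 15.18
eef_pos: [529.5, -36.7, 67.2]
ee_rot: [0.0, 0.993, -0.121, 0.001]
force: [-2.0, 0.6, 6.2]
grip_width: 0.428
```

Emit:
play_rows([
  [[0,0,-6],[0,0,0]],
  [[0,0,-16],[0,0,0]],
  [[0,0,-28],[0,0,0]],
  [[0,0,-32],[0,0,0]],
  [[0,0,-28],[0,0,0]],
  [[5,8,-20],[0,0,0]],
  [[11,18,0],[0,0,0]],
  [[17,27,0],[0,0,0]],
  [[19,30,0],[0,0,0]],
  [[19,30,0],[0,0,0]],
  [[17,27,0],[0,0,0]],
  [[13,20,0],[0,0,0]],
  [[8,12,0],[0,0,0]],
  [[4.6,6.4,0],[0,0,0]],
  [[1,2,0],[0,0,0]],
  [[0,0,0],[0,0,0]],
  [[0,0,0],[0,0,0]],
])

```text
time_s: 16.6
eef_pos: [596.9, -238.3, 196.3]
ee_rot: [-0.0, 0.993, -0.121, -0.0]
force: [0.3, -0.7, -0.1]
grip_width: 0.429
```

Run:
```python
from h import *
s=ctrl.sense(); print(s["eef_pos"],s["ee_rot"],s["force"],s["grip_width"])
C,im=snap("wrist","w6",1.5)
```

```text
[ 596.88335224 -238.25473645  196.30596103] [-1.28016190e-04  9.92708714e-01 -1.20537904e-01 -7.44179298e-05] [ 0.3241387  -0.73456512 -0.14691689] 0.42929513113614204
```

View pics/w6.png

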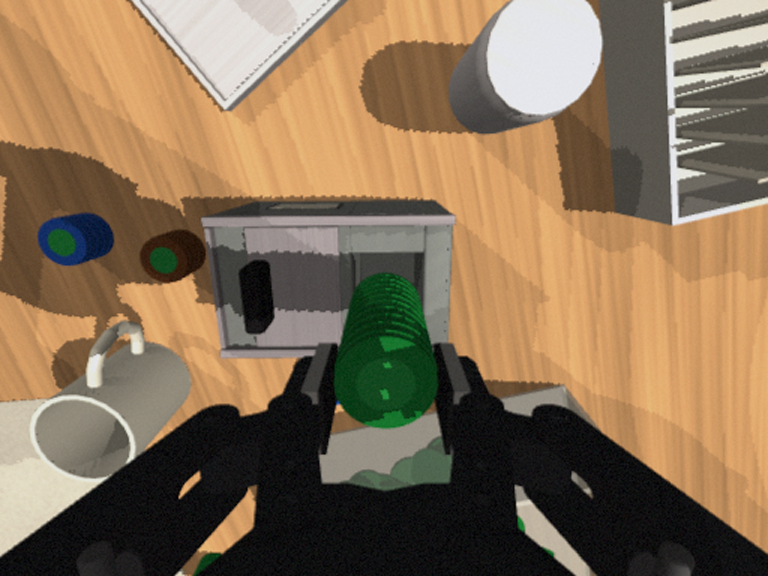

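The roll is held upright, its top centred near (387,380) and its lower rim's far edge at about (387,272).

Run:
```python
from h import *
C=cal("wrist"); tcp=ctrl.sense()["eef_pos"]
a=np.radians(-13.85); tx=np.array([np.cos(a),np.sin(a)]); ty=np.array([tx[1],-tx[0]])
f=lambda u,v,z:p2w(C,((u+.5)/1.5-.5,(v+.5)/1.5-.5),z)[:2]-tcp[:2]
for n,p,z in(("top c",(387,378),213),("topL",(336,378),213),("topR",(437,378),213),("topnear",(387,428),213),("bot far edge",(387,273),133),("botL",(354,295),133),("botR",(421,295),133)):
    o=f(*p,z); print(n,"tool x",(o@tx).round(1),"tool y",(o@ty).round(1))
o=np.array([597.4,-239.3])-tcp[:2]; print("to well tool x,y",o@tx,o@ty)
```

```text
top c tool x 0.5 tool y -2.2
topL tool x -17.4 tool y -2.2
topR tool x 18.1 tool y -2.2
topnear tool x 0.6 tool y 18.5
bot far edge tool x 0.8 tool y -18.7
botL tool x -16.9 tool y -6.4
botR tool x 19.1 tool y -6.4
to well tool x,y 0.7254796183111144 1.005459789266185
```

Emit:
play_rows([
  [[0.2,1,5],[0,0,0]],
  [[0,0,12],[0,0,0]],
  [[0,0,12],[0,0,0]],
  [[0,0,6],[0,0,0]],
  [[0,0,4],[0,0,0]],
  [[0,0,4],[0,0,0]],
  [[0,0,4],[0,0,0]],
  [[0,0,4],[0,0,0]],
  [[0,0,0],[0,0,0]],
])

```text
time_s: 17.4
eef_pos: [596.8, -240.1, 144.4]
ee_rot: [-0.0, 0.993, -0.121, -0.0]
force: [0.1, 0.2, -1.4]
grip_width: 0.43
```

Emit:
play_rows([
  [[0,0,4],[0,0,0]],
  [[0,0,7],[0,0,0]],
  [[0,0,9],[0,0,0]],
  [[0,0,9],[0,0,0]],
  [[0,0,7],[0,0,0]],
  [[0,0,5],[0,0,0]],
  [[0,0,3],[0,0,0]],
  [[0,0,2],[0,0,0]],
  [[0,0,0],[0,0,0]],
  [[0,0,0],[0,0,0]],
])

```text
time_s: 18.23
eef_pos: [597.1, -240.3, 99.3]
ee_rot: [0.0, 0.993, -0.121, 0.0]
force: [0.5, -0.0, -0.5]
grip_width: 0.433
```

Fully clear. Release, then lift and look.

Emit:
play_rows([
  [[0,0,0],[0,0,0]],
  [[0,0,0],[0,0,0]],
  [[0,0,0],[0,0,0]],
  [[0,0,0],[0,0,0]],
  [[0,0,0],[0,0,0]],
  [[0,0,0],[0,0,0]],
  [[0,0,-5],[0,0,0]],
  [[0,0,-15],[0,0,0]],
  [[-3,0,-28],[0,0,0]],
  [[-6,0,-32],[0,0,0]],
  [[-6,0,-28],[0,0,0]],
  [[-5,0,-15],[0,0,0]],
  [[0,0,0],[0,0,0]],
  [[0,0,0],[0,0,0]],
], fingers=46)

```text
time_s: 19.4
eef_pos: [577.6, -235.5, 222.5]
ee_rot: [0.0, 0.993, -0.121, 0.001]
force: [-0.2, 0.7, 0.1]
grip_width: 0.537
```

Run:
```python
from h import *
s=ctrl.sense(); print(s["eef_pos"],s["ee_rot"],s["force"],s["grip_width"])
C,im=snap("wrist","w7",3,(150,100,400,290))
```

```text
[ 577.60651258 -235.49133324  222.54257754] [ 2.57609433e-04  9.92653294e-01 -1.20991953e-01  5.64497142e-04] [-0.23954716  0.73045355  0.14062266] 0.5368799062018608
```

View pics/w7.png

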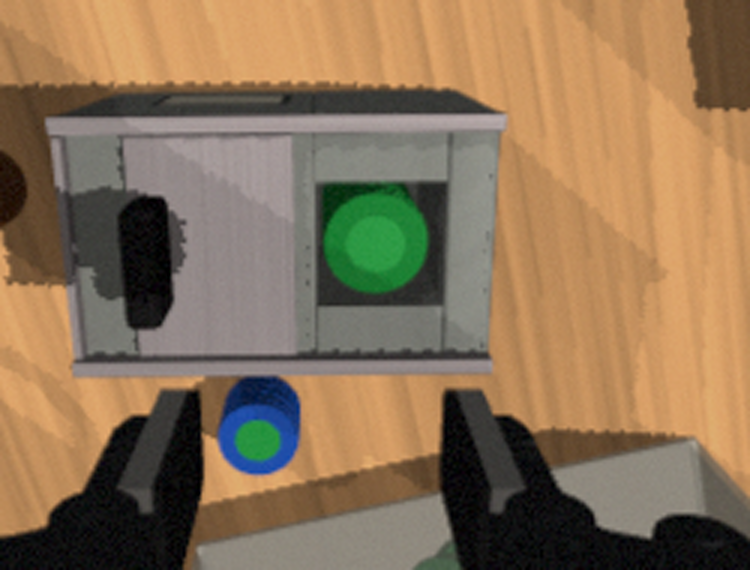

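The fat roll is in the well, top flush just below the deck at (377,243). Its top is about 105 px wide against 128 px for the 45 mm mouth, consistent with z≈88, so it stands on the bottom. Now shut the shutter.

Emit:
play_rows([
  [[-10,0,0],[0,0,0]],
  [[-18,0,5],[0,0,0]],
  [[-18,-0.5,15],[0,0,0]],
  [[-11,0,28],[0,0,0]],
  [[0,0,28],[0,0,0]],
  [[0,0,22],[0,0,0]],
  [[0,0,13],[0,0,0]],
  [[0,0,6],[0,0,0]],
  [[0,0,0],[0,0,0]],
  [[0,0,0],[0,0,0]],
], fingers=38)

```text
time_s: 20.28
eef_pos: [522.4, -221.3, 105.0]
ee_rot: [-0.0, 0.993, -0.121, -0.0]
force: [0.0, 0.4, 0.5]
grip_width: 0.443
```

Emit:
play_rows([
  [[0,0,0],[0,0,0]],
  [[0,0,0],[0,0,0]],
  [[0,0,0],[0,0,0]],
  [[0,0,0],[0,0,0]],
  [[0,0,0],[0,0,0]],
  [[0,0,0],[0,0,0]],
  [[0,0,0],[0,0,0]],
], fingers=5)

```text
time_s: 20.87
eef_pos: [522.7, -221.4, 106.0]
ee_rot: [0.0, 0.993, -0.121, 0.001]
force: [-0.9, 1.4, 5.4]
grip_width: 0.132
```

Emit:
play_rows([
  [[3,0,0],[0,0,0]],
  [[7,0,0],[0,0,0]],
  [[10,0,0],[0,0,0]],
  [[10,0,0],[0,0,0]],
  [[10,0,0],[0,0,0]],
  [[7,0,0],[0,0,0]],
  [[4,0,0],[0,0,0]],
  [[2,0,0],[0,0,0]],
  [[1,0,0],[0,0,0]],
  [[0,0,0],[0,0,0]],
])

```text
time_s: 21.7
eef_pos: [575.3, -234.0, 106.0]
ee_rot: [0.0, 0.993, -0.121, 0.001]
force: [0.6, 3.1, 6.1]
grip_width: 0.129
```

Emit:
play_rows([
  [[1,0,0],[0,0,0]],
  [[0.7,0,0],[0,0,0]],
  [[0.5,0,0],[0,0,0]],
  [[0,0,0],[0,0,0]],
  [[0,0,0],[0,0,0]],
])

```text
time_s: 22.12
eef_pos: [576.8, -234.3, 106.0]
ee_rot: [-0.0, 0.993, -0.121, -0.0]
force: [-3.8, 2.8, 7.1]
grip_width: 0.132
```

Emit:
play_rows([
  [[0.8,0,0],[0,0,0]],
  [[0.7,0,0],[0,0,0]],
  [[0,0,0],[0,0,0]],
  [[0,0,0],[0,0,0]],
])

```text
time_s: 22.45
eef_pos: [576.8, -234.4, 105.9]
ee_rot: [-0.001, 0.993, -0.121, -0.002]
force: [-12.7, 4.7, 12.4]
grip_width: 0.13
```

Emit:
play_rows([
  [[0.5,0,0],[0,0,0]],
  [[0,0,0],[0,0,0]],
  [[0,0,0],[0,0,0]],
])

```text
time_s: 22.7
eef_pos: [576.9, -234.4, 105.9]
ee_rot: [-0.001, 0.993, -0.121, -0.003]
force: [-15.7, 5.5, 14.5]
grip_width: 0.131
```

On the shut stop: no further travel while the force climbed. Ease off, release and retreat clear of the top camera.

Emit:
play_rows([
  [[-1.7,0,0],[0,0,0]],
  [[0,0,0],[0,0,0]],
  [[0,0,0],[0,0,0]],
  [[0,0,0],[0,0,0]],
  [[0,0,0],[0,0,0]],
  [[0,0,-10],[0,0,0]],
  [[0,0,-25],[0,0,0]],
  [[0,0,-32],[0,0,0]],
  [[-10,0,-32],[0,0,0]],
  [[-15,10,-20],[0,0,0]],
  [[-20,20,0],[0,0,0]],
  [[-20,20,0],[0,0,0]],
  [[-20,20,0],[0,0,0]],
  [[-20,20,0],[0,0,0]],
  [[-20,20,0],[0,0,0]],
  [[-20,20,0],[0,0,0]],
  [[-20,20,0],[0,0,0]],
  [[-15,15,0],[0,0,0]],
  [[0,0,0],[0,0,0]],
  [[0,0,0],[0,0,0]],
], fingers=40)

```text
time_s: 24.37
eef_pos: [362.5, -352.2, 224.9]
ee_rot: [0.0, 0.993, -0.122, 0.0]
force: [0.5, 0.7, -0.8]
grip_width: 0.471
```

Run:
```python
from h import *
s=ctrl.sense(); print(s["eef_pos"],s["force"],s["time_s"])
C,t=snap("top","t8",1); C2,si=snap("side","s8",1)
a=cv2.resize(t[110:280,215:415],(480,408),interpolation=cv2.INTER_CUBIC); b=cv2.resize(si[110:250,215:345],(320,345),interpolation=cv2.INTER_CUBIC)
o=np.zeros((408,800,3),np.uint8); o[:,:480]=a; o[:345,480:]=b; cv2.imwrite("pics/f8.png",o[...,::-1])
```

```text
[ 362.49520016 -352.24788353  224.8533062 ] [ 0.45600326  0.68935921 -0.83492002] 24.3667
```

View pics/f8.png

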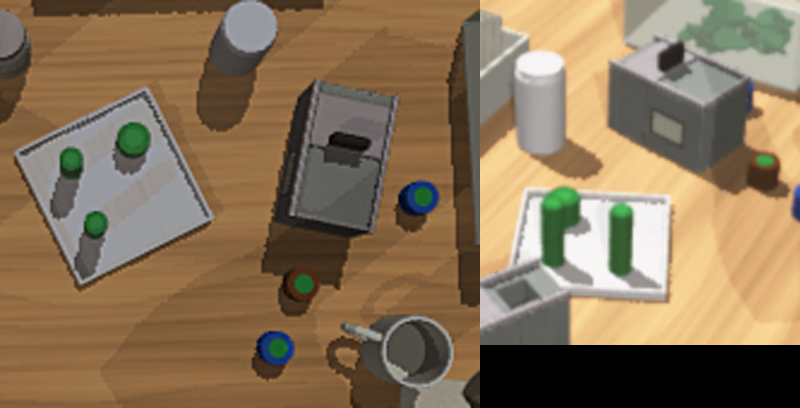

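```bash
python3 -c "
from rig import ctrl
print(ctrl.finish_job())"
```

```text
the job is handed in; nothing more can be done
None
```

The job is done and handed in at about 24 s of the 70 s allowed. The hand-in reports no verdict.

1. **Stack:** I took the short green stack off the wide magazine's deck and set it in the tray's free corner. The final pictures show it standing upright.
2. **Shutter open:** I gripped the tab and drew it about 55.5 mm by the measured hand positions. At the stop it moved no further while the force rose to about 17 N.
3. **Fat roll:** I lowered it into the well with no contact force and released it with its foot roughly 25–30 mm above the floor, so it dropped that last bit inside the well. The picture afterwards showed its top just below the deck, which fits it standing on the bottom, and the shutter then closed over it freely.
4. **Shutter shut:** I pushed it back until it stopped, with the force rising to about 16 N. In the final top view the tab is within a pixel of where it began.

The final pictures show the slim rolls, can, mug and blue and brown look-alikes standing as before, and the arm clear of everything. I didn't re-check the jar, marker, stamp and narrow magazine in those close-ups; the arm never went near them. No checks failed or disagreed beyond 2–4 mm differences between camera measurements.

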